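Bleed the wax injector through its air valve

TASK

The jeweller's wax injector is still under pressure and has to be let down before anyone opens its lid. Unscrew the small knurled lock nut on the air valve until it stops at the top of its thread, then press the freed valve tip down and hold it until the gauge needle rests on zero; let the tip spring back and leave the nut unscrewed. Be gentle: do not bend the rubber-footed stem, do not force or squeeze the tip, and leave everything else on the bench where it is.

Things in the scene. Friction and masses are not known exactly. Their poses are not given: they have to be found in the camera images.
- lid (a point): The wax injector: a fixed aluminium pot on a grey housing, closed by a round steel lid 164 mm across. This point: centre of the lid's flat top face, 177 mm above the bench. x points away from the side with the nozzle, z up. On the lid are the air valve, the gauge, a black filler knob (25 mm across, 16 mm high, at x +48, y +4 mm), a loose dust cap and six bolt heads under 10 mm high round the edge.
- stem_foot (a point): Foot of the air valve on the lid, 42 mm to -y of the lid's centre; z up. A rubber foot (20 mm across, 13 mm high) carries a brass stem 9.6 mm across, its top 34 mm above the lid. The foot lets the stem lean when pushed sideways (4.6 N per mm at the nut) and springs back, but over 3.5 degrees harms it. Nothing else within 43 mm of the axis is over 10 mm high, nothing on the lid over 25 mm.
- nut_mid (a point): Centre of the knurled brass lock nut of the air valve, an upright cylinder 13 mm across and 10 mm high, on the valve's axis; screwed down it rests on the stem, its centre 39 mm above the lid, and the spindle cannot go down. z up along the valve. Unscrewing lifts it along the spindle by 5 mm a turn, 3.5 mm in all; if held at one height while turned, it draws the spindle down instead.
- nut (a joint): How far the lock nut is unscrewed, rad: 0 is screwed down, 4.4 (seven tenths of a turn) is against its stop under the tip; positive is anticlockwise seen from above. It starts between 0 and 0.4. It turns against steady friction of about 0.05 N m and stays where it is left.
- valve_tip (a point): Centre of the top face of the valve tip: a steel button 8.4 mm across and 6.4 mm high on the end of the spindle, above the nut; 54 mm above the lid, 15 mm above the centre of the screwed-down nut (11.5 mm above that of the unscrewed nut). z up.
- pin (a joint): How far the spindle and tip are pressed down, m; 0 is up. A spring pushes up with 2 N, plus 0.3 N per mm. At 2.6 mm the spindle meets the valve seat (2 N more, then 0.6 N per mm in all) and just beyond it air escapes; with the nut fully unscrewed it stops hard at 3.5 mm, at about 5.5 N, as the nut lands on the stem. With the nut screwed down it cannot be pressed.
- tip: The same valve tip as a body, for the force on it; its origin lies on the axis at the underside of the button, 6.4 mm below its top. More than 10 N on it bends the spindle.
- gauge_face (a point): Centre of the white dial of the pressure gauge on the lid, facing up: a round dark case 52 mm across and 25 mm high, at y +40 mm from the lid's centre. x and y as the lid's. Black needle, 270 degree scale; its zero mark and stop lie towards -x +y of the centre (lower left as read from the nozzle's side).
- gauge (a joint): The needle of the pressure gauge on the lid, rad clockwise seen from above from the zero mark, where it rests on a stop: 0 is no pressure, 4.7 is full scale. It starts between 1.9 and 3.2, stays still while the valve is shut, and sinks to zero in about 2 to 4 s while the valve is held open.
- dust_cap: Loose black dust cap of the valve, 16 mm across and 14 mm high, lying on the lid; leave it. Origin: centre of its underside.
- mould_a: Loose tan mould block, 74 x 48 x 26 mm, beside the pot; leave it. Origin: centre of its underside.
- mould_b: A second such mould block; leave it. Origin: centre of its underside.
- torch: Loose black hand torch standing on the bench, 160 mm high; leave it. Origin: centre of its underside.
- jar: Loose white jar, 72 mm across and 100 mm high; leave it. Origin: centre of its underside.
- plier_tin: Loose tin of red-handled pliers, 76 mm across, 160 mm high; leave it. Origin: centre of its underside.
- file: Loose file with a wooden handle lying on the bench, 270 mm long; leave it. Origin: on the underside where the blade (to +x) meets the handle.

How it is judged:
On the way, in this order (a step that is already met when the one before it is completed fails the run):
1. the lock nut is unscrewed to the top of its thread (value of joint nut above 3.8 rad), for 0.1 s.
2. with the nut still unscrewed, the tip is held down until the gauge needle is on zero (value of joint nut above 3.6 rad and value of joint pin above 0.002 m and value of joint gauge below 0.12 rad), for 0.1 s.
At the end, for the whole second after the job is handed in: The gauge needle rests on zero (within 0.15 rad, 9 degrees), the lock nut is unscrewed to the top of its thread (at least 3.6 of its 4.4 rad), the valve tip has sprung back up (within 0.8 mm) and the stem stands upright (within 1.7 degrees) (value of joint gauge below 0.15 rad and value of joint nut above 3.6 rad and value of joint pin below 0.0008 m and angle between nut_mid's own z axis and vertical below 0.03 rad); the robot touches nothing.
It fails at once if the valve tip is forced or squeezed with more than 10 N (contact force between tip and anything else above 10 N).
It fails at once if the valve stem is bent over by more than 3.5 degrees (angle between nut_mid's own z axis and vertical above 0.061 rad).
It fails at once if something else on the bench or the lid is pushed away by more than 20 mm (distance of any of dust_cap, mould_a, mould_b, torch, jar, plier_tin, file from where it was at the start of the episode above 0.02 m).
It also fails if it takes over 70 s, if anything falls off the work surface, if the arm or the gripper's body presses on something with over 40 N, if the wrist force passes 120 N, or if a joint passes its speed limit or range.

ROBOT

A 7-joint arm with a two-finger parallel gripper is mounted at the origin on the work surface. World frame = base frame: x ahead of the robot, y to its left, z up, the work surface at z = 0. Lengths are in m, angles in rad, forces in N, time in s.
With the tool pointing down it reaches from about 0.35 to 0.9 m from the base axis. Payload 8.1 kg.
Tool frame: the origin (TCP) lies at the centre of the arm's flange, where the gripper is bolted on; the fingertips stand 178 mm ahead of it and the grasp point (between the pads) lies 159 mm ahead of it; z points along the fingers, y is the line along which they close (so a half turn about z gives the same grasp; the last joint's range is limited). The gripper opens to 92 mm and grips with 3 to 60 N. Pads are 19 mm wide; open, the fingers measure 130 mm over their backs; the gripper's body (75 mm by 190 mm) begins 47 mm behind the grasp point.
Start: joints at [1.1, 0.434, 0.025, 1.573, -0.012, 1.134, -0.075], TCP at [0.225, -0.583, 0.405] pointing down, gripper open.
Joint ranges: [-2.62, 2.62], [-0.44, 2.09], [-1.27, 1.32], [0.08, 2.57], [-1.32, 4.46], [0.12, 2], [-2.74, 2.74]. Speed limits (rad/s): [2.22, 2.22, 3.01, 3.01, 3.14, 3.14, 3.14].

INTERFACE

Orientations are given as a rotation vector (axis times angle).
In Python, from cell import arm gives the robot as it stands. The module is installed in compiled form; this text tells all that it offers.
- The arm moves only by the shell command python3 -m inch 'ROWS' [FORCE]. ROWS is text: rows parted by semicolons, each of 5 numbers parted by spaces: the shift along the tool's x, y, z in m, then the turn about the tool's z in rad, then the finger opening in m, from 0 to 0.0918. In form: x y z roll fingers; .... A call has 1 to 5 rows; each row is the pose to reach, as a shift and turn from the pose commanded when the call began, along the tool's axes at that moment; what a row does not reach only later rows make up. A row lasts 1/10 s, in which the tool goes at most 50 mm and 8.59 degrees, less where a joint would pass 70% of its speed; a pose out of reach is approached as far as the arm can. A call with a gripper value outside its range is refused whole. The fingers move at their own pace and stop on an object; FORCE is the grip in N (left out, the last holds). Time passes only in rows, so rows that repeat a pose let the fingers close. It gives the time, the measured TCP pose, the force, the opening and the grip force at its end, in the units of the state.
- arm.observe(): the state, without advancing time (a new reading comes with each control period).
- arm.get_image(name): name is "scene" or "top"; returns the picture (384x512x3 uint8, red, green, blue); there is no depth.
- arm.get_calibration(name): a dict with "intrinsics" (3x3 intrinsics, pixels), "pose" (4x4, takes a point from camera to world coordinates). Camera axes: x right, y up, looking along -z (the intrinsics and any distortion apply to the point x, -y, -z); pixel columns grow to the right and rows downward; lengths in m; the calibration is good to about 2 mm. A picture is of the moment at which its call begins. get_calibration takes no time and is no camera call.
- arm.sign_off(): hands the job in; it is judged then, once.
Trained networks look in the newest picture that a camera, given by its name, has taken for a name from the list of things; names that differ only in an ending like _2 or _b are one class to them, and where a whole thing is asked for, a point or a joint stands for the part that bears it (a point fixed in the world has none). Each returns a list of dicts, best first, with "conf" (0 to 1); they miss things now and then, are a little off and sometimes report something else, mostly with a low value. They report only what shows in the picture. A call takes as long as a camera call.
- arm.look_for(camera, query): "point" ([row, column] in pixels, amid what is visible of it).
- arm.silhouettes(camera, query): "region" (384x512 bool, what is visible of it) and "point" ([row, column] in pixels, amid what is visible of it).
- arm.place_of(camera, query): "point" ([row, column] in pixels: a listed point, or the origin of a listed thing).
The state is a dict: "clock": time; "joints": joint angles; "dq": joint speeds; "joint_efforts": joint torques, N m; "position": TCP position; "ee_rot": TCP orientation; "force": force on the tool from outside, world axes, zero at the start; "ft_torque": the same for the moment, N m; "width": opening from 0.0 (shut) to 1.0 (fully open); "gripper_force": force on a finger pad.
Only numpy, scipy, OpenCV 4.12 (cv2) and the standard library are available. Lean on these libraries where they do the work, as an engineer would, in place of code of your own. Each camera call takes 0.05 s, during which the arm holds its last target. There are 200 camera calls.

## Working session

There is one attempt and no reset: what is moved stays moved. The work goes in short steps, Python scripts to look and compute and a shell command to move; the robot and the scene stay as the last step left them, time stands still between calls to the robot, and variables do not carry over. Pictures are saved under pics/ and viewed, at most 10 in all, crops included, and the job is handed in when it is done.

```bash
mkdir -p pics; cat > h.py <<'E'
from cell import arm
import numpy as np, cv2
from scipy.spatial.transform import Rotation as R
def ray(cam,p):
    c=arm.get_calibration(cam);K=np.array(c["intrinsics"]);T=np.array(c["pose"])
    d=np.linalg.inv(K)@[p[1],p[0],1.];d=T[:3,:3]@(d*[1,-1,-1]);return T[:3,3],d/np.linalg.norm(d)
def tri(ps):
    A=0;b=0
    for o,d in ps:
        P=np.eye(3)-np.outer(d,d);A=A+P;b=b+P@o
    x=np.linalg.solve(A,b);return x,[np.linalg.norm((np.eye(3)-np.outer(d,d))@(x-o)) for o,d in ps]
def proj(cam,X):
    c=arm.get_calibration(cam);K=np.array(c["intrinsics"]);T=np.array(c["pose"])
    q=T[:3,:3].T@(np.array(X)-T[:3,3]);q=K@(q*[1,-1,-1]);return q[1]/q[2],q[0]/q[2]
def at(cam,p,z):
    o,d=ray(cam,p);return o+d*(z-o[2])/d[2]
E
python3 - <<'E'
from h import *
np.set_printoptions(precision=4,suppress=True)
im={c:arm.get_image(c) for c in("scene","top")}
for c in im: cv2.imwrite(f"pics/{c}0.png",im[c][:,:,::-1]); print(c,np.array(arm.get_calibration(c)["pose"]),arm.get_calibration(c)["intrinsics"][0])
for q in["lid","stem_foot","nut_mid","valve_tip","gauge_face","dust_cap","torch","jar","plier_tin"]:
    r=[]
    for c in im:
        L=arm.place_of(c,q); print(q,c,[(np.round(l["point"],1),round(l["conf"],2)) for l in L[:2]])
        if L:r.append(ray(c,L[0]["point"]))
    if len(r)==2: print("  ",*tri(r))
s=arm.observe();print(s)
E
```

```text
scene [[ 0.464  -0.6258  0.6269  1.1675]
 [ 0.8858  0.32   -0.3362 -0.3537]
 [ 0.0098  0.7113  0.7028  0.8552]
 [ 0.      0.      0.      1.    ]] [383.4678   0.     254.472 ]
top [[-0.0076  0.9915 -0.1299  0.3773]
 [-0.9999 -0.0063  0.0103  0.0221]
 [ 0.0094  0.13    0.9915  1.3245]
 [ 0.      0.      0.      1.    ]] [400.7535   0.     253.9493]
lid scene [(array([182.5, 306.8]), 0.65)]
lid top [(array([173.7, 224.6]), 0.57), (array([261.5, 372.9]), 0.3)]
   [0.6041 0.0965 0.1849] [np.float64(0.0023704877792315665), np.float64(0.0023704877792315214)]
stem_foot scene [(array([189.4, 287.5]), 0.86)]
stem_foot top [(array([171.6, 238.6]), 0.75)]
   [0.6058 0.0485 0.1841] [np.float64(0.006353435447695199), np.float64(0.0063534354476953)]
nut_mid scene [(array([174.3, 289.6]), 0.35)]
nut_mid top [(array([174.4, 224.1]), 0.23)]
   [0.5869 0.078  0.2096] [np.float64(0.018435632827196242), np.float64(0.018435632827196215)]
valve_tip scene []
valve_tip top []
gauge_face scene [(array([180.4, 304.9]), 0.75), (array([174. , 317.5]), 0.72)]
gauge_face top []
dust_cap scene [(array([170.7, 294.
[... 579 characters left out ...]
_tin scene [(array([304.4, 140.9]), 0.68)]
plier_tin top [(array([178.2, 369.2]), 0.87)]
   [ 0.6233 -0.3775 -0.005 ] [np.float64(0.004235712992349415), np.float64(0.004235712992349336)]
{'clock': 1.0, 'joints': array([ 1.1004,  0.4345,  0.025 ,  1.5732, -0.0116,  1.134 , -0.0751]), 'dq': array([ 0.0003, -0.0009, -0.0009, -0.0008,  0.0008, -0.0009,  0.0002]), 'joint_efforts': array([  0.0002, -66.7683,   0.9836, -31.4815,  -0.0608,   0.0325,
         0.0001]), 'position': array([ 0.2247, -0.5832,  0.4047]), 'ee_rot': array([3.0886, 0.5743, 0.    ]), 'force': array([-1.046 ,  0.1773, -0.2461]), 'ft_torque': array([-0.0023, -0.0104, -0.0099]), 'gripper_force': 0.0, 'width': 0.9994588362888783}
```

```bash
python3 - <<'E'
import cv2,numpy as np
a=cv2.imread("pics/scene0.png")[130:240,235:365];b=cv2.imread("pics/top0.png")[115:235,165:295]
f=lambda i,s:cv2.resize(i,None,fx=s,fy=s,interpolation=cv2.INTER_CUBIC)
cv2.imwrite("pics/z_scene.png",f(a,6)[:600]);cv2.imwrite("pics/z_top.png",f(b,5))
E
```

```text
(no output)
```

View pics/z_scene.png

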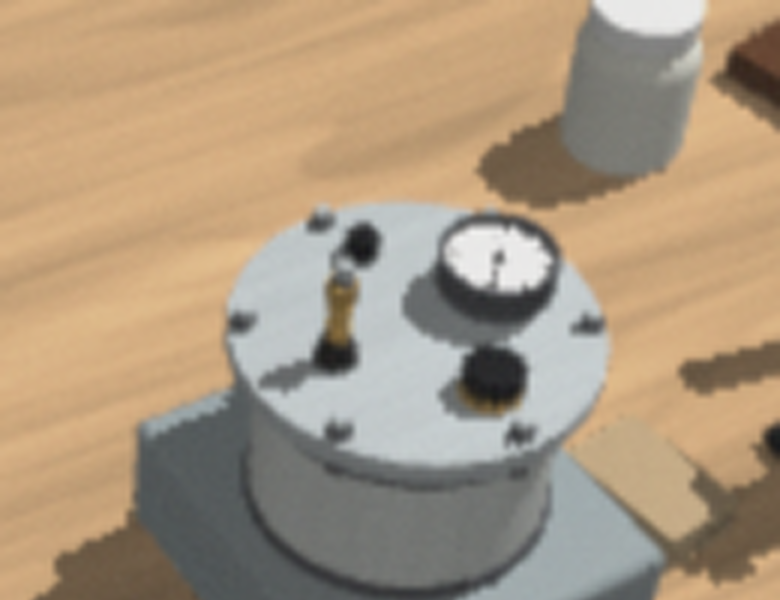

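View pics/z_top.png

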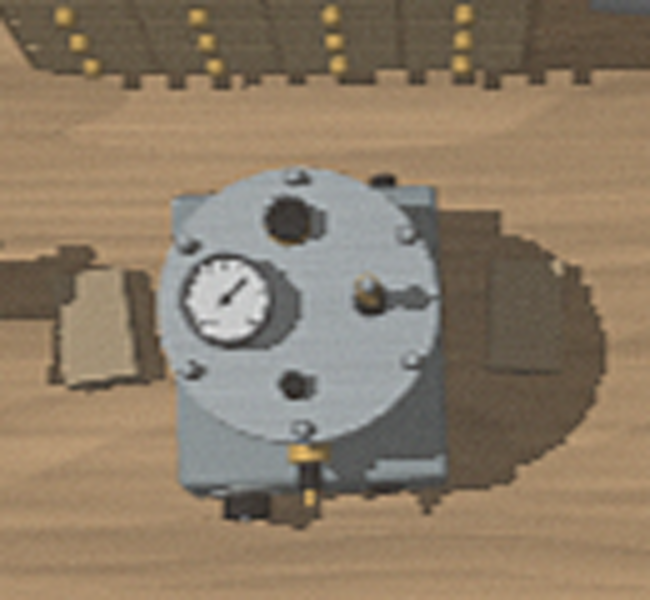

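View pics/top0.png

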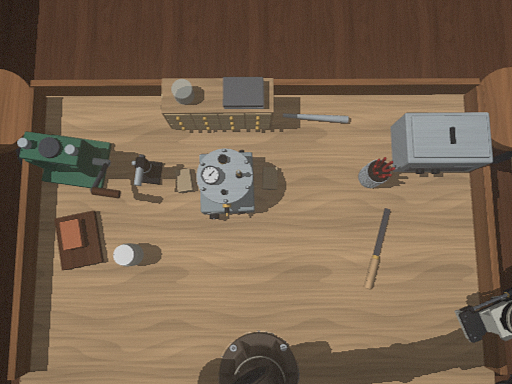

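```bash
python3 - <<'E'
from h import *
np.set_printoptions(precision=4,suppress=True)
print("lid top",at("top",(176.2,224.9),.177),"lid scene",at("scene",(130+338/6,235+418/6),.177))
print("tip",*tri([ray("scene",(174.2,292.5)),ray("top",(171.8,238.2))]))
print("tip z=.231",at("scene",(174.2,292.5),.231),at("top",(171.8,238.2),.231))
print("foot z=.183",at("scene",(190,290.8),.183),at("top",(174.2,239.2),.183))
o=arm.observe();print(R.from_rotvec(o["ee_rot"]).as_matrix())
for f in ("place_of","look_for"):
  for q in["valve_tip","nut_mid","stem_foot"]:
    for c in("scene","top"):
      print(f,q,c,[(np.round(l["point"],1),round(l["conf"],2)) for l in getattr(arm,f)(c,q)[:2]])
E
```

```text
lid top [0.597  0.0941 0.177 ] lid scene [0.6078 0.0914 0.177 ]
tip [0.5999 0.0545 0.2275] [np.float64(0.000647549305753557), np.float64(0.0006475493057534556)]
tip z=.231 [0.6033 0.0528 0.231 ] [0.5988 0.0538 0.231 ]
foot z=.183 [0.6081 0.0494 0.183 ] [0.6015 0.0524 0.183 ]
[[ 0.9332  0.3595  0.    ]
 [ 0.3595 -0.9332 -0.0001]
 [-0.      0.0001 -1.    ]]
place_of valve_tip scene []
place_of valve_tip top []
place_of nut_mid scene [(array([174.3, 289.6]), 0.35)]
place_of nut_mid top [(array([174.4, 224.1]), 0.23)]
place_of stem_foot scene [(array([189.4, 287.5]), 0.86)]
place_of stem_foot top [(array([171.6, 238.6]), 0.75)]
look_for valve_tip scene []
look_for valve_tip top []
look_for nut_mid scene [(array([142. , 338.4]), 0.33)]
look_for nut_mid top []
look_for stem_foot scene [(array([209.9, 296.6]), 0.94)]
look_for stem_foot top [(array([181.4, 225.6]), 0.88)]
```

```bash
python3 -m inch '0.04 -0.03 -0.04 0 0.03;0.08 -0.06 -0.04 0 0.03;0.12 -0.093 -0.04 0 0.03;0.157 -0.124 -0.04 0 0.03;0.19 -0.15 -0.04 0 0.03' 3; python3 -c "
from h import *
s=arm.observe();print(s['joints'],s['position'])"
```

```text
clock: 2.1
position: [0.3468, -0.3762, 0.4451]
ee_rot: [3.088, 0.574, 0.001]
force: [2.0, 0.3, 0.3]
width: 0.618
gripper_force: 0.0
[ 0.78516019  0.22129634 -0.07762497  1.78024819  0.018899    1.13986632
 -0.50170902] [ 0.34682128 -0.37616917  0.4451049 ]
```

```bash
python3 -m inch '0.04 -0.031 0 0.15 0.03;0.08 -0.062 0 0.3 0.03;0.12 -0.093 0 0.45 0.03;0.16 -0.124 0 0.6 0.03;0.196 -0.154 0 0.75 0.03' 3; cat >> h.py <<'E'
def togo(P):
    s=arm.observe();M=R.from_rotvec(s["ee_rot"]).as_matrix()
    print("q",np.round(s["joints"],3),"p",np.round(s["position"],4),"go tool",np.round(M.T@(np.array(P)-s["position"]),4),"F tool",np.round(M.T@s["force"],2),"yaw",round(np.arctan2(M[1,0],M[0,0]),3),"w",round(s["width"]*91.8,2),s["gripper_force"])
E
python3 -c "
from h import *
togo([.602,.053,.445])"
```

```text
clock: 2.6
position: [0.4589, -0.1903, 0.445]
ee_rot: [3.108, -0.453, 0.001]
force: [0.8, -0.0, -1.1]
width: 0.33
gripper_force: 0.0
q [ 0.399  0.2   -0.135  1.809  0.03   1.134 -1.606] p [ 0.4589 -0.1903  0.445 ] go tool [ 0.0677 -0.274   0.    ] F tool [ 0.76 -0.18  1.11] yaw -0.289 w 30.25 0.0
```

```bash
python3 -m inch '0.012 -0.048 0 0 0.03;0.024 -0.096 0 0 0.03;0.036 -0.144 0 0 0.03;0.048 -0.192 0 0 0.03;0.06 -0.24 0 0 0.03' 3;python3 -m inch '0 0 0 0 0.03;0 0 0 0 0.03;0 0 0 0 0.03' 3; python3 -c "
from h import *
togo([.602,.053,.445])"
```

```text
clock: 3.1
position: [0.5837, 0.0235, 0.4449]
ee_rot: [3.11, -0.445, 0.001]
force: [0.3, -0.9, 0.6]
width: 0.321
gripper_force: 0.0
clock: 3.4
position: [0.5828, 0.0205, 0.4446]
ee_rot: [3.109, -0.446, -0.0]
force: [0.2, -1.1, 0.7]
width: 0.324
gripper_force: 0.0
q [ 0.049  0.353 -0.241  1.604  0.09   1.196 -2.067] p [0.5828 0.0205 0.4446] go tool [ 0.0093 -0.0365 -0.0005] F tool [ 0.5   1.   -0.74] yaw -0.285 w 29.78 0.0
```

```bash
python3 -m inch '0.0095 -0.0365 0 0 0.03;0.0095 -0.0365 0 0 0.03;0.0095 -0.0365 0 0 0.03' 3; python3 - <<'E'
from h import *
togo([.602,.053,.445])
f=lambda i,s:cv2.resize(i,None,fx=s,fy=s,interpolation=cv2.INTER_CUBIC)
a=arm.get_image("scene");b=arm.get_image("top")
a=a[130:205,245:345];b=b[140:205,190:290]
o=np.vstack([f(a,4),f(b,4)])[:,:,::-1];cv2.imwrite("pics/over1.png",o);print(o.shape)
p=np.array(arm.observe()["position"]);print(p)
for z in(.178,.159): print(proj("scene",p-[0,0,z]),proj("top",p-[0,0,z]))
E
```

```text
clock: 3.7
position: [0.6022, 0.0534, 0.4447]
ee_rot: [3.11, -0.445, -0.0]
force: [0.7, -0.1, -0.7]
width: 0.325
gripper_force: 0.0
q [-2.000e-03  3.890e-01 -2.480e-01  1.550e+00  1.000e-01  1.215e+00
 -2.122e+00] p [0.6022 0.0534 0.4447] go tool [-0.0001  0.0004 -0.0003] F tool [ 0.73 -0.07  0.66] yaw -0.284 w 29.84 0.0
(560, 400, 3)
[0.60207628 0.05241785 0.44478648]
(np.float64(162.70342685964138), np.float64(293.2871346049498)) (np.float64(167.9612993415937), np.float64(238.3341589465145))
(np.float64(156.47342556144145), np.float64(293.9487880766797)) (np.float64(166.46279884973455), np.float64(238.12420063402482))
```

View pics/over1.png

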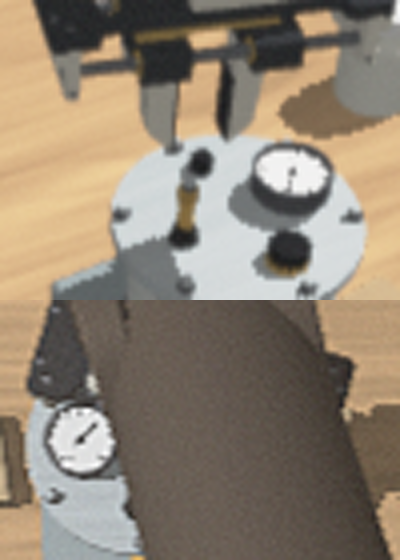

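```bash
python3 -m inch '0 0 0.03 0 0.03;0 0 0.05 0 0.03;0 0 0.068 0 0.03;0 0 0.068 0 0.03;0 0 0.068 0 0.03' 3; python3 - <<'E'
from h import *
togo([.601,.0535,.376])
f=lambda i,s:cv2.resize(i,None,fx=s,fy=s,interpolation=cv2.INTER_CUBIC)
a=arm.get_image("scene")
cv2.imwrite("pics/near1.png",f(a[150:205,255:330],8)[:,:,::-1])
p=np.array(arm.observe()["position"])
for z in(.178,.159): print(proj("scene",p-[0,0,z]))
E
```

```text
clock: 4.3
position: [0.6023, 0.0531, 0.3772]
ee_rot: [3.109, -0.446, 0.0]
force: [0.1, 0.3, 1.1]
width: 0.328
gripper_force: 0.0
q [-0.004  0.441 -0.245  1.644  0.119  1.071 -2.14 ] p [0.6023 0.0531 0.3772] go tool [-0.0014 -0.      0.0012] F tool [-0.02 -0.36 -1.08] yaw -0.285 w 30.12 0.0
(np.float64(183.26059153952698), np.float64(291.55521856603))
(np.float64(177.635638699336), np.float64(292.15903689841906))
```

View pics/near1.png

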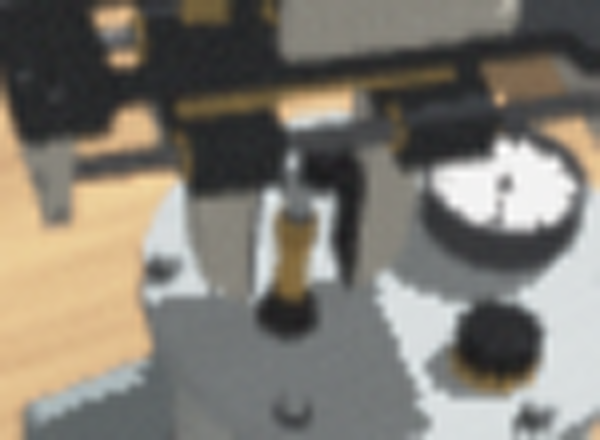

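```bash
python3 -m inch '-0.0014 0 0.001 0 0.024;-0.0014 0 0.001 0 0.02;-0.0014 0 0.001 0 0.018' 3;python3 -m inch '0 0 0 0 0.017;0 0 0 0 0.016;0 0 0 0 0.015;0 0 0 0 0.014;0 0 0 0 0.014' 3; python3 -m inch '0 0 0 0 0.013;0 0 0 0 0.012;0 0 0 0 0.012;0 0 0 0 0.012' 3;python3 -c "
from h import *
togo([.601,.0535,.376])"
```

```text
clock: 4.65
position: [0.6011, 0.0545, 0.3763]
ee_rot: [-3.11, 0.444, -0.001]
force: [-0.1, 0.6, -0.0]
width: 0.208
gripper_force: 0.0
clock: 5.15
position: [0.6011, 0.0545, 0.3757]
ee_rot: [3.11, -0.444, 0.0]
force: [1.1, 0.1, -0.5]
width: 0.155
gripper_force: 0.0
clock: 5.55
position: [0.6011, 0.0545, 0.3757]
ee_rot: [-3.11, 0.444, 0.0]
force: [0.2, 0.6, -0.7]
width: 0.136
gripper_force: 3.0
q [-0.006  0.441 -0.246  1.649  0.119  1.067 -2.141] p [0.6011 0.0545 0.3757] go tool [ 0.0002  0.001  -0.0003] F tool [ 0.02 -0.59  0.7 ] yaw -0.284 w 12.44 2.999989204108715
```

```bash
python3 -m inch '0 0 0 0 0.026;0 0 0 0 0.026;0 0 0 0 0.026;0 0 0 -0.15 0.026;0 0 0 -0.3 0.026' 3;python3 -m inch '0 0 0 -0.15 0.026;0 0 0 -0.3 0.026;0 0 0 -0.45 0.026;0 0 0 -0.6 0.026;0 0 0 -0.7 0.026' 3; python3 -m inch '0 0 0 -0.15 0.026;0 0 0 -0.3 0.024;0 0 0 -0.45 0.022;0 0 0 -0.57 0.02;0 0 0 -0.57 0.019' 3;python3 -m inch '0 0 0 0 0.017;0 0 0 0 0.016;0 0 0 0 0.015;0 0 0 0 0.014;0 0 0 0 0.014' 3;python3 -c "
from h import *
togo([.601,.0535,.376])"; python3 -m inch '0 0 0 0 0.013;0 0 0 0 0.012;0 0 0 0 0.012;0 0 0 0 0.012' 3;python3 -c "
from h import *
togo([.601,.0535,.376])"
```

```text
clock: 6.05
position: [0.601, 0.0546, 0.3758]
ee_rot: [3.141, 0.035, 0.0]
force: [-0.5, 0.5, -0.6]
width: 0.283
gripper_force: 0.0
clock: 6.55
position: [0.6011, 0.0544, 0.3757]
ee_rot: [2.939, 1.11, -0.0]
force: [-0.1, 0.4, 0.2]
width: 0.286
gripper_force: 0.0
clock: 7.05
position: [0.6011, 0.0542, 0.3756]
ee_rot: [-2.512, -1.886, 0.0]
force: [0.3, 0.7, -0.6]
width: 0.21
gripper_force: 0.0
clock: 7.55
position: [0.6009, 0.0546, 0.3757]
ee_rot: [-2.514, -1.884, 0.0]
force: [-0.8, -0.0, 0.4]
width: 0.148
gripper_force: 0.5
q [ 0.236  0.499 -0.608  1.627  0.31   1.113 -0.738] p [0.6009 0.0546 0.3757] go tool [-0.0011  0.0004 -0.0003] F tool [-0.22 -0.72 -0.37] yaw 1.286 w 13.57 0.4828472435474396
clock: 7.95
position: [0.6009, 0.0546, 0.3757]
ee_rot: [-2.514, -1.884, 0.001]
force: [-1.7, 0.6, 0.7]
width: 0.137
gripper_force: 3.0
q [ 0.236  0.499 -0.608  1.628  0.31   1.113 -0.737] p [0.6009 0.0546 0.3757] go tool [-0.001   0.0004 -0.0003] F tool [ 0.12 -1.78 -0.67] yaw 1.286 w 12.55 3.0000275932252407
```

```bash
cat >> h.py <<'E'
def favg(n=8):
    f=[]
    for i in range(n): arm.get_image("top");f.append(arm.observe()["force"])
    print("F",np.round(np.mean(f,0),2),np.round(np.std(f,0),2))
E
python3 -c "
from h import *
favg()"
```

```text
F [-3.19  1.    1.36] [0.34 0.73 0.31]
```

```bash
python3 -m inch '0 -0.0004 0 0 0.012;0 -0.0007 0 0 0.012;0 -0.0007 0 0 0.012;0 -0.0007 0 0 0.012' 3;python3 -c "
from h import *
favg();togo([.601,.0535,.376])"
```

```text
clock: 8.75
position: [0.6005, 0.0546, 0.3757]
ee_rot: [2.514, 1.884, 0.0]
force: [-1.2, 0.9, 0.9]
width: 0.137
gripper_force: 3.0
F [-1.52  0.45  0.78] [0.38 0.45 0.38]
q [ 0.236  0.498 -0.608  1.629  0.31   1.112 -0.738] p [0.6004 0.0546 0.3757] go tool [-0.0009  0.0009 -0.0003] F tool [-0.23 -1.72 -0.28] yaw 1.286 w 12.46 3.000042960047722
```

```bash
python3 -m inch '0 -0.0003 0 0 0.012;0 -0.0005 0 0 0.012;0 -0.0005 0 0 0.012;0 -0.0005 0 0 0.012' 3;python3 -c "
from h import *
favg();togo([.601,.0535,.376])"
python3 -m inch '0 0 0 0 0.026;0 0 0 0 0.026;0 0 0 0 0.026;0 0 0 0.15 0.026;0 0 0 0.3 0.026' 3;python3 -c "
from h import *
favg(6)"; python3 -m inch '0 0 0 0.15 0.026;0 0 0 0.3 0.026;0 0 0 0.45 0.026;0 0 0 0.6 0.026;0 0 0 0.7 0.026' 3; python3 -m inch '0 0 0 0.15 0.026;0 0 0 0.3 0.024;0 0 0 0.45 0.022;0 0 0 0.57 0.02;0 0 0 0.57 0.019' 3;python3 -m inch '0 0 0 0 0.017;0 0 0 0 0.016;0 0 0 0 0.015;0 0 0 0 0.014;0 0 0 0 0.014' 3;python3 -m inch '0 0 0 0 0.013;0 0 0 0 0.012;0 0 0 0 0.012;0 0 0 0 0.012' 3;python3 -c "
from h import *
favg();togo([.601,.0535,.376])"
```

```text
clock: 9.55
position: [0.6001, 0.0547, 0.3758]
ee_rot: [2.514, 1.884, 0.0]
force: [-0.0, 0.6, 0.2]
width: 0.138
gripper_force: 3.0
F [0.3  0.2  0.69] [0.43 0.53 0.53]
q [ 0.236  0.498 -0.608  1.63   0.309  1.112 -0.738] p [0.6    0.0548 0.3758] go tool [-0.0009  0.0013 -0.0002] F tool [-0.03  0.27 -1.34] yaw 1.286 w 12.72 3.0000052973628044
clock: 10.45
position: [0.5999, 0.0547, 0.3756]
ee_rot: [-2.772, -1.479, 0.0]
force: [-0.4, 0.1, -0.1]
width: 0.281
gripper_force: 0.0
F [0.45 0.03 0.03] [0.43 0.59 0.55]
clock: 11.25
position: [0.5999, 0.0548, 0.3757]
ee_rot: [-3.11, -0.443, 0.0]
force: [0.2, -0.1, -0.1]
width: 0.281
gripper_force: 0.0
clock: 11.75
position: [0.5999, 0.0549, 0.3756]
ee_rot: [3.11, -0.443, -0.0]
force: [0.7, -0.2, -1.3]
width: 0.211
gripper_force: 0.0
clock: 12.25
position: [0.5999, 0.0547, 0.3757]
ee_rot: [3.11, -0.443, 0.0]
force: [-0.3, 1.0, 0.1]
width: 0.152
gripper_force: 0.0
clock: 12.65
position: [0.5999, 0.0548, 0.3757]
ee_rot: [3.11, -0.444, 0.0]
force: [-0.1, -0.7, 0.7]
width: 0.141
gripper_force: 3.0
F [0.58 0.2  0.05] [0.41 0.46 0.55]
q [-0.007  0.439 -0.245  1.652  0.118  1.065 -2.142] p [0.5999 0.0548 0.3757] go tool [ 0.0014  0.001  -0.0003] F tool [ 0.46 -1.29 -0.98] yaw -0.284 w 13.09 3.000003397464752
```

```bash
cat >> h.py <<'E'
def tq(n=4):
    f=[];t=[]
    for i in range(n): arm.get_image("top");s=arm.observe();f.append(s["force"]);t.append(s["ft_torque"])
    print("F",np.round(np.mean(f,0),2),"T",np.round(np.mean(t,0),3),np.round(np.std(t,0),3),"q7",round(s["joints"][6],3),"p",np.round(s["position"],4),"w",round(s["width"]*91.8,2))
E
python3 -m inch '0 0 0 0 0.01;0 0 0 0 0.01;0 0 0 0 0.01' 20; python3 -c "
from h import *
tq()"; python3 -m inch '0 0 -0.0001 -0.1 0.01;0 0 -0.0002 -0.2 0.01;0 0 -0.0003 -0.3 0.01;0 0 -0.0004 -0.4 0.01;0 0 -0.0004 -0.5 0.01' 20; python3 -c "
from h import *
tq()"
```

```text
clock: 13.35
position: [0.5999, 0.0548, 0.3757]
ee_rot: [3.11, -0.444, -0.0]
force: [0.1, 0.6, 0.5]
width: 0.132
gripper_force: 20.0
F [ 0.31  0.42 -0.2 ] T [ 0.123 -0.005 -0.009] [0.022 0.029 0.039] q7 -2.142 p [0.5999 0.0548 0.3757] w 12.07
clock: 14.05
position: [0.5999, 0.0548, 0.3761]
ee_rot: [3.122, 0.345, -0.0]
force: [0.3, 0.3, 0.2]
width: 0.129
gripper_force: 20.0
F [-0.02  0.7   0.19] T [ 0.101 -0.036 -0.018] [0.041 0.024 0.025] q7 -1.695 p [0.5999 0.0547 0.3761] w 11.93
```

```bash
python3 -m inch '0 0 -0.0001 -0.14 0.01;0 0 -0.0002 -0.28 0.01;0 0 -0.0003 -0.42 0.01;0 0 -0.0004 -0.56 0.01;0 0 -0.0005 -0.7 0.01' 20; python3 -m inch '0 0 -0.0001 -0.14 0.01;0 0 -0.0002 -0.28 0.01;0 0 -0.0003 -0.42 0.01;0 0 -0.0004 -0.56 0.01;0 0 -0.0006 -0.7 0.01' 20; python3 -c "
from h import *
tq()"; python3 -m inch '0 0 -0.0001 -0.14 0.01;0 0 -0.0002 -0.28 0.01;0 0 -0.0003 -0.42 0.01;0 0 -0.0004 -0.56 0.01;0 0 -0.0006 -0.7 0.01' 20; python3 -c "
from h import *
tq()"
```

```text
clock: 14.75
position: [0.5999, 0.0548, 0.3767]
ee_rot: [2.815, 1.393, -0.0]
force: [0.2, -0.6, -0.9]
width: 0.128
gripper_force: 20.0
clock: 15.25
position: [0.6, 0.0548, 0.3773]
ee_rot: [2.167, 2.274, 0.0]
force: [-0.2, -0.4, 0.2]
width: 0.128
gripper_force: 20.0
F [0.43 0.61 0.45] T [ 0.063 -0.198 -0.018] [0.075 0.016 0.023] q7 -0.449 p [0.6    0.0547 0.3772] w 11.79
clock: 15.95
position: [0.6, 0.0549, 0.3778]
ee_rot: [1.259, 2.878, -0.0]
force: [0.6, 0.8, -0.6]
width: 0.128
gripper_force: 20.0
F [0.86 0.53 0.62] T [ 0.156 -0.32  -0.011] [0.085 0.016 0.029] q7 0.166 p [0.6    0.0548 0.3778] w 11.94
```

```bash
python3 -m inch '0 0 -0.0001 -0.14 0.01;0 0 -0.0002 -0.28 0.01;0 0 -0.0003 -0.42 0.01;0 0 -0.0004 -0.56 0.01;0 0 -0.0005 -0.7 0.01' 20; python3 -m inch '0 0 -0.0001 -0.14 0.01;0 0 -0.0002 -0.28 0.01;0 0 -0.0003 -0.42 0.01;0 0 -0.0004 -0.56 0.01;0 0 -0.0006 -0.7 0.01' 20; python3 -c "
from h import *
tq()"; python3 -m inch '0 0 -0.0001 -0.1 0.01;0 0 -0.0002 -0.2 0.01;0 0 -0.0003 -0.3 0.01;0 0 -0.0003 -0.38 0.01' 20; python3 -c "
from h import *
tq(6);print(arm.observe()['ee_rot'])"
```

```text
clock: 16.65
position: [0.5999, 0.0549, 0.3783]
ee_rot: [0.197, 3.135, -0.001]
force: [1.1, 0.5, -0.1]
width: 0.129
gripper_force: 20.0
clock: 17.15
position: [0.5999, 0.0549, 0.3788]
ee_rot: [0.89, -3.013, 0.001]
force: [0.7, 0.1, -0.0]
width: 0.13
gripper_force: 20.0
F [0.55 0.49 1.31] T [ 0.281 -0.234 -0.027] [0.077 0.02  0.018] q7 1.388 p [0.5999 0.0549 0.3789] w 11.82
clock: 17.75
position: [0.5998, 0.0548, 0.379]
ee_rot: [1.44, -2.791, 0.001]
force: [0.3, -0.2, 0.4]
width: 0.129
gripper_force: 20.0
F [ 0.06  0.19 -0.84] T [ 0.098 -0.109 -0.017] [0.04  0.042 0.012] q7 1.749 p [0.5998 0.0547 0.3791] w 11.82
[ 1.43787993e+00 -2.79257249e+00  5.59961872e-04]
```

```bash
python3 -m inch '0 0 0 -0.1 0.01;0 0 0 -0.2 0.01;0 0 0 -0.3 0.01' 20; python3 - <<'E'
from h import *
print(arm.observe()['ft_torque']);tq(6)
f=lambda i,s:cv2.resize(i,None,fx=s,fy=s,interpolation=cv2.INTER_CUBIC)
cv2.imwrite("pics/turned.png",f(arm.get_image("scene")[150:205,255:330],8)[:,:,::-1])
E
```

```text
clock: 18.35
position: [0.5999, 0.0547, 0.3791]
ee_rot: [1.845, -2.542, 0.0]
force: [0.4, 0.7, -1.1]
width: 0.129
gripper_force: 20.0
[ 0.13624663 -0.1338708   0.13010168]
F [ 0.28 -0.71 -1.45] T [ 0.074 -0.132  0.018] [0.017 0.031 0.025] q7 2.041 p [0.5999 0.0548 0.3791] w 11.86
```

View pics/turned.png

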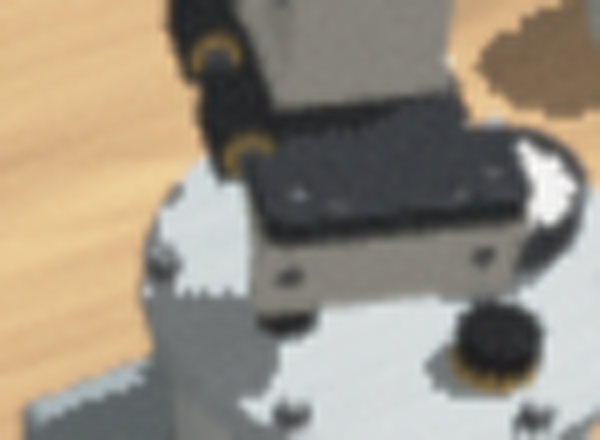

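```bash
python3 -m inch '0 0 0 -0.1 0.01;0 0 0 -0.2 0.01' 20; python3 - <<'E'
from h import *
for i in range(5): print(arm.observe()['ft_torque'],arm.observe()['force']);arm.get_image("top")
E
python3 -m inch '0 0 0 -0.1 0.01' 20; python3 - <<'E'
from h import *
print(arm.observe()['ft_torque'],arm.observe()['force'])
E
python3 -m inch '0 0 0 0 0.016;0 0 0 0 0.024;0 0 0 0 0.03;0 0 0 0 0.03' 3;python3 -m inch '0 0 -0.03 0 0.03;0 0 -0.06 0 0.03;0 0 -0.07 0 0.03;0 0 -0.07 0 0.03' 3; python3 - <<'E'
from h import *
f=lambda i,s:cv2.resize(i,None,fx=s,fy=s,interpolation=cv2.INTER_CUBIC)
b=cv2.imread("pics/scene0.png")[155:205,265:315]
tq(6)
cv2.imwrite("pics/after.png",np.hstack([f(b,8),f(arm.get_image("scene")[155:205,265:315],8)[:,:,::-1]]))
E
```

```text
clock: 18.9
position: [0.5999, 0.0548, 0.3792]
ee_rot: [2.091, -2.344, 0.0]
force: [-0.1, -0.6, -1.8]
width: 0.131
gripper_force: 20.0
[ 0.09701128 -0.11177798  0.08995989] [-0.12818312 -0.64705057 -1.82645714]
[ 0.12804986 -0.0992836   0.11267933] [ 0.62763494 -1.02561092 -1.36517259]
[ 0.11816926 -0.11818818 -0.00813806] [-0.14385088 -0.79732218 -2.98233841]
[ 0.08383947 -0.15928991  0.07222993] [ 0.76316812  0.6951874  -2.09311145]
[ 0.10248044 -0.13328116  0.11377524] [ 0.86342418 -0.18034989 -1.67716582]
clock: 19.25
position: [0.5999, 0.0548, 0.3792]
ee_rot: [2.201, -2.242, 0.0]
force: [1.1, 1.0, -1.8]
width: 0.13
gripper_force: 20.0
[ 0.08081899 -0.12943334 -0.06003209] [ 1.07136811  0.98719201 -1.82598932]
clock: 19.65
position: [0.5999, 0.0549, 0.3793]
ee_rot: [-2.202, 2.241, -0.0]
force: [-0.1, -0.7, 0.6]
width: 0.318
gripper_force: 0.0
clock: 20.05
position: [0.6, 0.0553, 0.4508]
ee_rot: [-2.201, 2.239, -0.003]
force: [-0.6, 0.7, -0.5]
width: 0.326
gripper_force: 0.0
F [-0.1  -0.11 -0.32] T [ 0.133 -0.013  0.009] [0.015 0.03  0.036] q7 2.414 p [0.5998 0.0545 0.448 ] w 30.04
```

View pics/after.png

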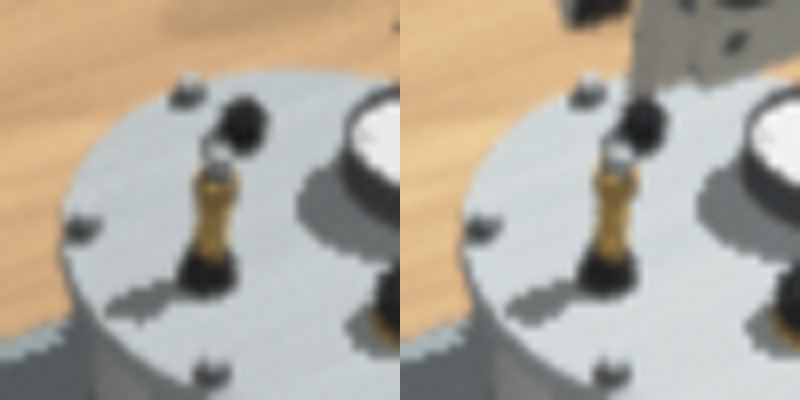

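```bash
python3 -m inch '0 0 0 0 0;0 0 0 0 0;0 0 0.01 0 0;0 0 0.02 0 0;0 0 0.034 0 0' 10; python3 -m inch '0 0 0 0 0;0 0 0 0 0' 10; python3 - <<'E'
from h import *
tq(6);togo([.6,.0548,.409])
E
```

```text
clock: 20.9
position: [0.5999, 0.0548, 0.4142]
ee_rot: [-2.203, 2.239, -0.0]
force: [0.0, 1.2, -0.4]
width: 0.005
gripper_force: 0.0
clock: 21.1
position: [0.5998, 0.0547, 0.4146]
ee_rot: [2.203, -2.239, -0.001]
force: [0.2, -0.2, 0.3]
width: 0.008
gripper_force: 0.0
F [-0.34 -0.16  0.17] T [ 0.139 -0.051  0.008] [0.028 0.023 0.012] q7 2.39 p [0.6    0.0549 0.4156] w 0.66
q [ 0.549  0.684 -1.222  1.552  0.652  1.367  2.39 ] p [0.6    0.0549 0.4156] go tool [ 0.0001 -0.      0.0066] F tool [-0.42  0.13  0.5 ] yaw -1.587 w 0.66 0.0
```

```bash
python3 -m inch '0 0 0 0.15 0;0 0 0 0.3 0;0 0 0 0.45 0;0 0 0 0.6 0;0 0 0 0.7 0' 10; python3 -m inch '0 0 0 0.15 0;0 0 0 0.3 0;0 0 0 0.45 0;0 0 0 0.6 0;0 0 0 0.7 0' 10; python3 -m inch '0 0 0 0 0;0 0 0.002 0 0;0 0 0.003 0 0;0 0 0.003 0 0' 10; python3 - <<'E'
from h import *
tq(6);togo([.6,.0548,.409])
E
```

```text
clock: 21.9
position: [0.5999, 0.0549, 0.4156]
ee_rot: [-1.293, 2.862, -0.001]
force: [0.0, 0.6, -0.5]
width: 0.006
gripper_force: 0.0
clock: 22.4
position: [0.5998, 0.055, 0.4156]
ee_rot: [-0.234, 3.132, -0.0]
force: [-0.1, -0.6, -0.5]
width: 0.003
gripper_force: 0.0
clock: 22.8
position: [0.5999, 0.0547, 0.4119]
ee_rot: [0.245, -3.132, -0.0]
force: [0.4, -0.5, -0.2]
width: 0.003
gripper_force: 0.0
F [0.16 0.15 0.1 ] T [ 0.115 -0.13  -0.022] [0.014 0.015 0.02 ] q7 1.167 p [0.5999 0.0548 0.4122] w 0.75
q [ 0.4    0.542 -0.885  1.568  0.435  1.241  1.167] p [0.5999 0.0548 0.4122] go tool [-0.0001 -0.      0.0032] F tool [-0.31 -0.49 -1.04] yaw -2.987 w 0.75 0.0
```

Now lower in small steps, watching force.

```bash
cat > s.py <<'E'
from h import *
tq(4)
E
python3 -m inch '0 0 0.001 0 0;0 0 0.001 0 0' 10; python3 s.py; python3 -m inch '0 0 0.001 0 0;0 0 0.001 0 0' 10; python3 s.py; python3 -m inch '0 0 0.001 0 0;0 0 0.001 0 0' 10; python3 s.py
```

```text
clock: 23.3
position: [0.5999, 0.0548, 0.4111]
ee_rot: [0.243, -3.132, 0.0]
force: [0.4, -0.5, 0.5]
width: 0.008
gripper_force: 0.0
F [ 0.14 -0.21  0.23] T [ 0.113 -0.131  0.011] [0.016 0.029 0.009] q7 1.166 p [0.5999 0.0548 0.4112] w 0.42
clock: 23.7
position: [0.5999, 0.0548, 0.4101]
ee_rot: [0.243, -3.132, 0.0]
force: [-0.2, 0.6, -0.4]
width: 0.01
gripper_force: 0.0
F [-0.17  0.23 -0.17] T [ 0.113 -0.115  0.009] [0.019 0.019 0.022] q7 1.166 p [0.5999 0.0548 0.4102] w 0.25
clock: 24.1
position: [0.5999, 0.0548, 0.4093]
ee_rot: [-0.243, 3.132, 0.0]
force: [-0.4, 0.0, 1.6]
width: 0.005
gripper_force: 0.8
F [ 0.1  -0.32  1.09] T [ 0.131 -0.142  0.001] [0.013 0.013 0.008] q7 1.165 p [0.5999 0.0549 0.4093] w 0.5
```

```bash
python3 -m inch '0 0 0.0007 0 0;0 0 0.0007 0 0' 10; python3 s.py; python3 -m inch '0 0 0.0007 0 0;0 0 0.0007 0 0' 10; python3 s.py
```

```text
clock: 24.5
position: [0.5999, 0.0548, 0.4085]
ee_rot: [-0.243, 3.132, -0.0]
force: [-0.2, 0.5, 1.7]
width: 0.009
gripper_force: 0.9
F [ 0.21 -0.17  1.83] T [ 0.138 -0.167  0.039] [0.036 0.049 0.057] q7 1.164 p [0.5999 0.0548 0.4086] w 0.58
clock: 24.9
position: [0.5999, 0.0548, 0.4078]
ee_rot: [0.243, -3.132, 0.0]
force: [0.8, -0.2, 2.4]
width: 0.002
gripper_force: 1.0
F [-0.   -0.48  2.14] T [ 0.119 -0.166 -0.016] [0.024 0.017 0.022] q7 1.164 p [0.5999 0.0548 0.4079] w 0.28
```

```bash
python3 -m inch '0 0 0.0007 0 0;0 0 0.0007 0 0' 10; python3 s.py; python3 -m inch '0 0 0.0004 0 0;0 0 0.0004 0 0' 10; python3 s.py;  python3 -m inch '0 0 0.0003 0 0;0 0 0.0003 0 0' 10; python3 s.py
```

```text
clock: 25.3
position: [0.5999, 0.0548, 0.4071]
ee_rot: [0.243, -3.132, 0.0]
force: [-0.3, 0.4, 2.0]
width: 0.004
gripper_force: 1.1
F [ 0.52 -0.06  2.02] T [ 0.139 -0.181 -0.001] [0.018 0.028 0.031] q7 1.163 p [0.5999 0.0548 0.4071] w 0.51
clock: 25.7
position: [0.5999, 0.0548, 0.4067]
ee_rot: [-0.243, 3.132, -0.0]
force: [0.3, -0.8, 2.7]
width: 0.007
gripper_force: 1.2
F [0.55 0.41 2.24] T [ 0.131 -0.161  0.011] [0.021 0.033 0.022] q7 1.163 p [0.5999 0.0548 0.4067] w 0.68
clock: 26.1
position: [0.5999, 0.0549, 0.4065]
ee_rot: [-0.243, 3.132, 0.0]
force: [0.2, -0.8, 4.3]
width: 0.005
gripper_force: 1.9
F [-0.05 -0.08  4.11] T [ 0.14  -0.142 -0.004] [0.025 0.01  0.026] q7 1.163 p [0.5999 0.0549 0.4065] w 0.83
```

```bash
python3 -m inch '0 0 0.0002 0 0;0 0 0.0004 0 0' 10; python3 s.py; for i in 1; do python3 -m inch '0 0 0 0 0;0 0 0 0 0;0 0 0 0 0;0 0 0 0 0;0 0 0 0 0' 10; python3 -m inch '0 0 0 0 0;0 0 0 0 0;0 0 0 0 0;0 0 0 0 0;0 0 0 0 0' 10; python3 -m inch '0 0 0 0 0;0 0 0 0 0;0 0 0 0 0;0 0 0 0 0;0 0 0 0 0' 10; done; python3 - <<'E'
from h import *
tq(4)
f=lambda i,s:cv2.resize(i,None,fx=s,fy=s,interpolation=cv2.INTER_CUBIC)
a=arm.get_image("scene")[145:205,265:345];b=arm.get_image("top")[150:200,190:240]
cv2.imwrite("pics/press.png",np.hstack([f(a,6)[:300],f(b,6)])[:,:,::-1])
E
```

```text
clock: 26.5
position: [0.5999, 0.0548, 0.4061]
ee_rot: [-0.243, 3.132, -0.0]
force: [0.5, 0.1, 4.3]
width: 0.005
gripper_force: 2.2
F [-0.17  0.32  4.12] T [ 0.119 -0.132  0.002] [0.018 0.02  0.034] q7 1.163 p [0.5999 0.0548 0.406 ] w 0.13
clock: 27.2
position: [0.5999, 0.0548, 0.406]
ee_rot: [0.243, -3.132, 0.0]
force: [0.0, 0.6, 5.0]
width: 0.006
gripper_force: 2.2
clock: 27.7
position: [0.5999, 0.0548, 0.406]
ee_rot: [-0.243, 3.132, -0.0]
force: [-0.0, 0.2, 4.1]
width: 0.003
gripper_force: 2.2
clock: 28.2
position: [0.5999, 0.0548, 0.406]
ee_rot: [-0.243, 3.132, -0.0]
force: [-0.2, 0.2, 4.0]
width: 0.007
gripper_force: 2.2
F [-0.26  0.    4.97] T [ 0.142 -0.197 -0.006] [0.037 0.02  0.017] q7 1.163 p [0.5999 0.0548 0.406 ] w 0.55
```

View pics/press.png

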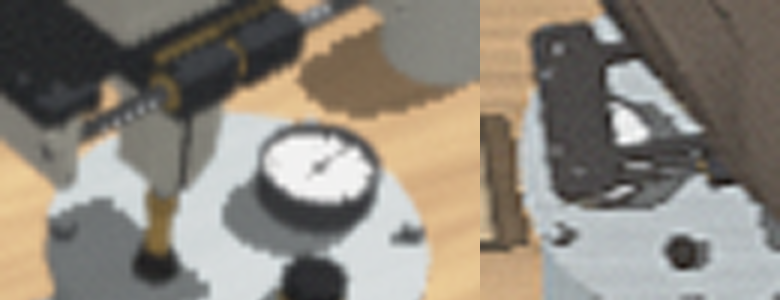

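```bash
python3 -m inch '0 0 0 0 0;0 0 0 0 0;0 0 0 0 0;0 0 0 0 0;0 0 0 0 0' 10; python3 -m inch '0 0 0 0 0;0 0 0 0 0;0 0 0 0 0;0 0 0 0 0;0 0 0 0 0' 10; python3 - <<'E'
from h import *
cv2.imwrite("pics/g1.png",arm.get_image("scene")[:,:,::-1])
E
python3 -m inch '0 0 0 0 0;0 0 0 0 0;0 0 0 0 0;0 0 0 0 0;0 0 0 0 0' 10; python3 -m inch '0 0 0 0 0;0 0 0 0 0;0 0 0 0 0;0 0 0 0 0;0 0 0 0 0' 10 >/dev/null;python3 -m inch '0 0 0 0 0;0 0 0 0 0;0 0 0 0 0;0 0 0 0 0;0 0 0 0 0' 10 >/dev/null; python3 - <<'E'
from h import *
f=lambda i,s:cv2.resize(i,None,fx=s,fy=s,interpolation=cv2.INTER_CUBIC)
a=arm.get_image("scene")[155:195,300:335];b=cv2.imread("pics/g1.png")[155:195,300:335]
cv2.imwrite("pics/g2.png",np.hstack([f(b,10),f(a,10)[:,:,::-1]]))
c=np.array([.6,.0548+.082,.202]);print(proj("scene",c),proj("scene",c+np.array([-.014,.014,0])),proj("scene",c+np.array([-.018,.0085,0])),proj("scene",c+np.array([-.0085,.018,0])))
E
```

```text
clock: 29.0
position: [0.5999, 0.0548, 0.406]
ee_rot: [0.243, -3.132, 0.0]
force: [0.1, 0.7, 4.4]
width: 0.007
gripper_force: 2.2
clock: 29.5
position: [0.5999, 0.0548, 0.406]
ee_rot: [-0.243, 3.132, -0.0]
force: [0.5, 0.9, 3.6]
width: 0.003
gripper_force: 2.2
clock: 30.05
position: [0.5999, 0.0548, 0.406]
ee_rot: [-0.243, 3.132, -0.0]
force: [0.2, 1.2, 4.1]
width: 0.006
gripper_force: 2.2
(np.float64(171.78680872474052), np.float64(318.93714717674237)) (np.float64(166.92661366441322), np.float64(320.3414616487023)) (np.float64(166.65535536775204), np.float64(317.7019401094445)) (np.float64(167.71338332589346), np.float64(322.83960430951424))
```

View pics/g2.png

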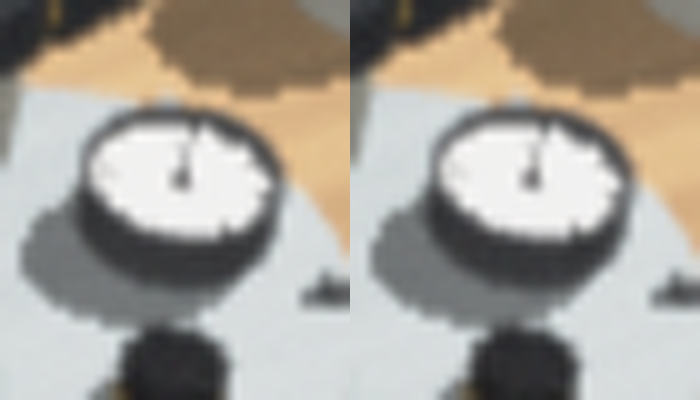

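```bash
python3 -m inch '0 0 -0.002 0 0;0 0 -0.005 0 0;0 0 -0.02 0 0;0 0 -0.06 0 0;0 0 -0.1 0 0' 10; python3 -m inch '0 0 0 0 0;0 0 0 0 0;0 0 0 0 0' 10; python3 - <<'E'
from h import *
tq(4)
f=lambda i,s:cv2.resize(i,None,fx=s,fy=s,interpolation=cv2.INTER_CUBIC)
cv2.imwrite("pics/end.png",f(arm.get_image("scene")[150:205,255:345],8)[:,:,::-1])
E
```

```text
clock: 31.6
position: [0.5995, 0.0546, 0.5074]
ee_rot: [0.243, -3.13, -0.0]
force: [0.9, 0.4, 1.2]
width: 0.003
gripper_force: 0.0
clock: 31.9
position: [0.5997, 0.0546, 0.5054]
ee_rot: [0.242, -3.131, 0.001]
force: [1.1, -0.4, -0.4]
width: 0.007
gripper_force: 0.0
F [ 0.22 -0.11 -0.52] T [ 0.101 -0.15  -0.008] [0.014 0.031 0.03 ] q7 1.222 p [0.5998 0.0546 0.5051] w 0.52
```

View pics/end.png

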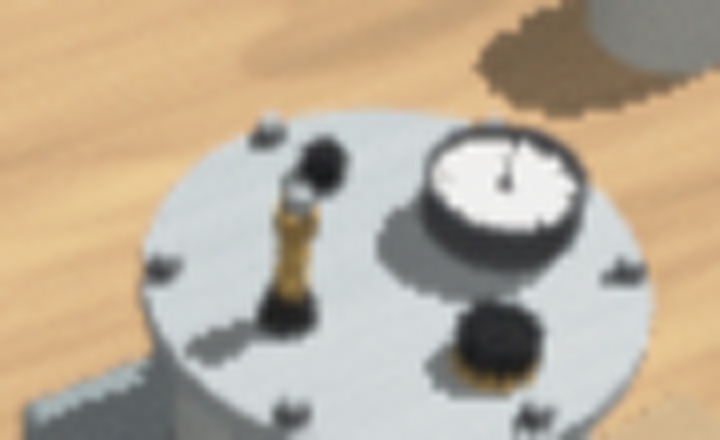

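The picture shows the tip sprung back at (298,192), the nut raised right beneath it at (296,218), the stem upright, and the needle on zero at (508,165).

```bash
python3 -c "
from cell import arm
print(arm.sign_off())"
```

```text
the job is handed in; nothing more can be done
None
```

The job is handed in at about 32 s: lock nut unscrewed to its stop, pressure let down until the needle rested on zero, tip sprung back, stem upright and the arm clear, as far as the camera and force readings show (no verdict came back).

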